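Feel for the spring and drag the next plate out of its magazine

TASK

Bring the next LED plate forward for picking up: press gently with the fingertips on the dark pad of the top plate in the blue magazine and drag it towards the orange stop until its front edge rests against the stop, then let go. The stack is pushed up by a hidden spring bar that has wandered to the left or right; a press too far from the bar, or too hard, sinks the front of the plate and jams it behind the aluminium ledge, so feel first on which side it holds firm and press there. Leave the plate beneath in the magazine, do not crush the plates and do not disturb the glue bottle or the blue drivers.

Things in the scene. Friction and masses are not known exactly. Their poses are not given: they have to be found in the camera images.
- magazine: Plate magazine, fixed to the bench: blue walls on a dark base 225 x 138 mm. Origin at bench level under the centre of the stack; z up; the plate is dragged along its -x. Well 123 x 113 mm with a rear wall (+x); side walls (8 mm thick) run on beside the ledge, tops at z = 52 mm; lips 4 mm thick jut 5.5 mm in from them over the plates' long edges (lip inner edges at y = +-51 mm).
- press_start (a point): Fixed point of the magazine on the top plate's upper face at rest (z = 48 mm), magazine x = +25, y = 0. A hidden bar along x (reaching x = -33 to +57 mm) pushes the stack up against the lips from below, at y = 18 to 31 mm, left or right. Over the bar the plate is firm up to about 5 N, then sinks about 1 mm per N; 20 mm or more to the far side of it, it tips under 2 to 4 N.
- ledge_end (a point): Middle of the rear upper edge of the smooth aluminium ledge in front of the well (magazine x = -61.5, z = 40 mm), which runs forward to the stop. At rest the top plate's underside is 2 mm above it; a front corner sunk by 2 mm butts against it until the press is eased. Once dragged 5 mm or so, the plate is on the ledge and cannot jam any more.
- plate_top_centre (a point): Centre (half-way up) of the top plate: loose, aluminium, 120 (x) x 110 (y) x 6 mm, 0.05 to 0.1 kg, dark pad 90 x 96 mm on top, small yellow LEDs along its front and rear; axes as the magazine's. Starts at magazine x = 0, must go to -70 mm. Friction: plates, walls, ledge about 0.1, fingertips much higher. Slides under a steady press of 5 to 6 N near the bar; under 4 N the fingertips slip.
- stop_face (a point): Middle of the face of the orange stop that the top plate's front edge must touch: magazine x = -130 mm, z = 45 mm. The stop stands 14 mm above the ledge and is 8 mm thick. When the plate meets it, the fingertips slip on the plate.
- plate_under_centre (a point): Centre (half-way up) of the plate beneath, the same kind, directly under the top plate; its front edge stands 4 mm deep behind the end of the ledge, so it stays in the well unless lifted.
- glue_bottle: White glue bottle with a red tip, standing, 31 mm across, 112 mm tall; origin at the centre of its underside. Bystander.
- driver_one: Flat blue box (LED driver), 54 x 56 x 19 mm; origin at its underside. Bystander.
- driver_two: Blue ribbed box (LED driver), 55 x 56 x 20 mm; origin at its underside. Bystander.

How it is judged:
By the outcome, as a careful person would: the job done as asked, in the order asked, and still so for the second after the job is handed in, with the robot touching nothing.
It also fails if it takes over 64 s, if anything falls off the work surface, if the arm or the gripper's body presses on something with over 40 N, if the wrist force passes 120 N, or if a joint passes its speed limit or range.

ROBOT

A 6-joint arm with a two-finger parallel gripper is mounted at the origin on the work surface; the furniture and walls round the work are solid. World frame = base frame: x ahead of the robot, y to its left, z up, the work surface at z = 0. Lengths are in m, angles in rad, forces in N, time in s.
With the tool pointing down it reaches from about 0.3 to 0.825 m from the base axis. Payload 5.4 kg.
Tool frame: the origin (TCP) lies at the very end of the fingers, on their centre line; the grasp point (between the pads) lies 19 mm behind it; z points along the fingers, y is the line along which they close (so a half turn about z gives the same grasp; the last joint's range is limited). The gripper opens to 92 mm and grips with 3 to 60 N. Pads are 20 mm wide; open, the fingers measure 128 mm over their backs; the gripper's body (75 mm by 189 mm) begins 69 mm behind the grasp point.
Start: joints at [1.101, 0.158, 1.597, -0, 1.386, -0.21], TCP at [0.148, 0.556, 0.215] pointing down, gripper open.
Joint ranges: [-2.91, 2.91], [-0.94, 2.29], [0.18, 2.7], [-1.29, 4.43], [0.17, 2.64], [-3, 3]. Speed limits (rad/s): [2.57, 2.57, 3.14, 3.14, 3.14, 3.14].

INTERFACE

Orientations are given as a rotation vector (axis times angle).
In Python, from workcell import bot gives the robot as it stands. Calls block until the motion is done:
- bot.goto(position, orientation): joint-space move of the TCP to a pose.
- bot.line_to(position, rot=None, max_speed=0.15): straight line of the TCP; rot=None keeps the orientation; max_speed is the mean speed in m/s.
- bot.set_joints(angles): joint-space move.
- bot.set_gripper(opening, newtons=None): opening from 0.0 (shut) to 1.0 (fully open); newtons is the grip in N (None keeps the last); returns when the fingers have stopped.
- bot.hold(seconds).
- bot.inverse_kinematics(position, orientation): joint angles nearest the present ones, or None.
- bot.read_camera(name): name is "side" or "top" or "wrist"; returns a dict with "pixels" (384x512x3 uint8, blue, green, red), "fx", "fy", "cx", "cy" (pixels), "R" (3x3) and "t" (3): a world point X has camera coordinates R X + t. Camera axes: x right, y down, z forward; pixel columns grow to the right and rows downward; lengths in m; the calibration is good to about 2 mm. A picture is of the moment at which its call begins. There is no depth.
A pose or a line that the arm cannot do raises bot.MotionError and nothing moves.
- bot.job_done(): hands the job in; it is judged then, once.
Readings, each from a call of its own:
- bot.current_clock(): time.
- bot.current_joints(): joint angles.
- bot.current_joint_vel(): joint speeds.
- bot.current_effort(): joint torques, N m.
- bot.current_ee_pos(): TCP position.
- bot.current_tool_rot(): TCP orientation.
- bot.current_contact_force(): force on the tool from outside, world axes, zero at the start.
- bot.current_ft_torque(): the same for the moment, N m.
- bot.current_opening(): opening from 0.0 (shut) to 1.0 (fully open).
- bot.current_grip_force(): force on a finger pad.
Only numpy, scipy, OpenCV 4.12 (cv2) and the standard library are available. Lean on these libraries where they do the work, as an engineer would, in place of code of your own. Each camera call takes 0.05 s, during which the arm holds its last target. There are 200 camera calls.

## Working session

There is one attempt and no reset: what is moved stays moved. The work goes in short steps, each a Python script; the robot and the scene stay as the last script left them, time stands still between calls to the robot, and variables do not carry over. Pictures are saved under pics/ and viewed, at most 10 in all, crops included, and the job is handed in when it is done.

```bash
mkdir -p pics
python3 - <<'E'
from workcell import bot
import cv2,numpy as np
for n in("top","side"):
    c=bot.read_camera(n); cv2.imwrite(f"pics/{n}0.png",c["pixels"]); np.savez(f"{n}0.npz",**c)
    print(n,c["fx"],c["cx"],c["cy"],(-c["R"].T@c["t"]).round(3),c["R"].round(3).tolist())
print(bot.current_clock(),bot.current_tool_rot(),bot.current_contact_force())
E
```

```text
top 375.82563177698256 253.42961041329164 188.44822490409658 [ 0.267 -0.015  1.213] [[0.009, -1.0, 0.005], [-0.978, -0.01, -0.21], [0.21, -0.003, -0.978]]
side 360.5198136185606 261.59405454662493 189.62040746357525 [ 0.276 -0.81   0.472] [[0.951, -0.308, -0.023], [-0.152, -0.402, -0.903], [0.268, 0.863, -0.429]]
0.1 [-4.06858503e-01 -3.11456153e+00  2.55923982e-03] [-0.61293287  0.3152644   1.12332324]
```

View pics/top0.png

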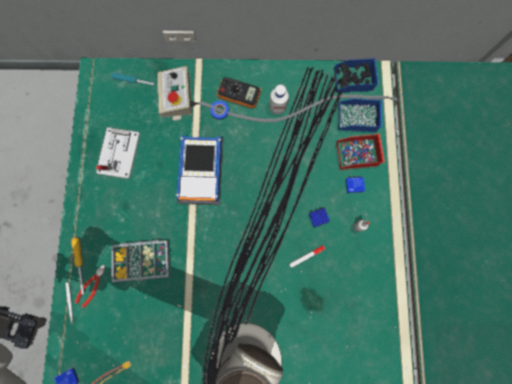

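View pics/side0.png

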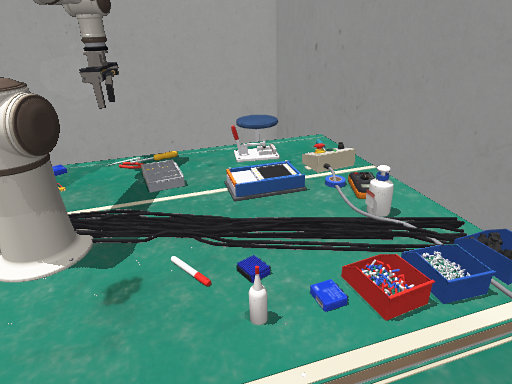

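The top view shows the magazine at about (200,170), with the dark pad at (200,155) and the orange stop at (198,203), nearer the robot. So its +x is roughly world +x. The bottle (362,225) and the drivers (319,217 and 355,185) are well clear.

```bash
cat > h.py <<'E'
from workcell import bot
import cv2,numpy as np
def ray(c,uv,z):
    d=c["R"].T@np.array([(uv[0]-c["cx"])/c["fx"],(uv[1]-c["cy"])/c["fy"],1]); o=-c["R"].T@c["t"]
    return o+d*(z-o[2])/d[2]
def rect(c,mask,z,near=None):
    cs,_=cv2.findContours(mask.astype(np.uint8),cv2.RETR_EXTERNAL,cv2.CHAIN_APPROX_NONE)
    k=max(cs,key=cv2.contourArea)
    p=np.array([ray(c,q[0],z)[:2] for q in k])
    r=cv2.minAreaRect((p*1000).astype(np.float32)); return r
def masks(c):
    h=cv2.cvtColor(c["pixels"],cv2.COLOR_BGR2HSV); H,S,V=[h[...,i].astype(int) for i in range(3)]
    return (H>105)&(H<130)&(S>140)&(V>60),(V<70)&(S<120),(H>5)&(H<20)&(S>150)&(V>120)
E
python3 - <<'E'
from h import *
c=dict(np.load("top0.npz")); b,d,o=masks(c)
roi=np.zeros(b.shape,bool); roi[130:212,172:228]=1
pr=np.zeros(b.shape,bool); pr[136:178,182:220]=1
for n,m,z in(("blue",b&roi,.052),("pad",d&pr,.048),("stop",o&roi,.054)):
    print(n,m.sum(),rect(c,m,z))
cv2.imwrite("pics/crop0.png",cv2.resize(c["pixels"][125:215,160:240],None,fx=6,fy=6,interpolation=cv2.INTER_NEAREST))
E
```

```text
blue 310 ((585.4595947265625, 97.79438018798828), (12.043421745300293, 168.95065307617188), 88.87245178222656)
pad 647 ((618.209716796875, 158.21763610839844), (77.27288055419922, 88.93541717529297), 0.6173592805862427)
stop 60 ((481.7759704589844, 160.09994506835938), (103.50252532958984, 5.542731285095215), 88.71661376953125)
```

View pics/crop0.png

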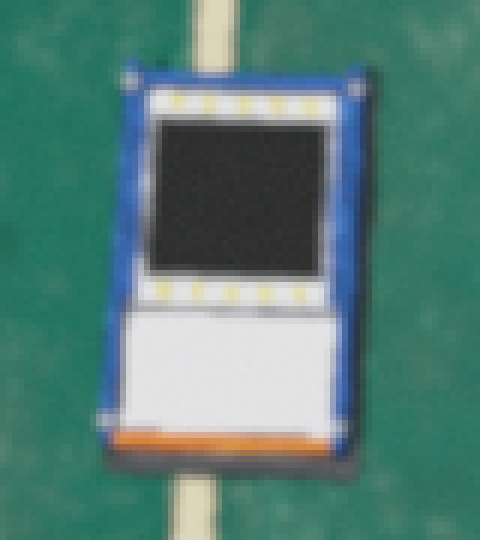

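The crop shows the pad, walls and orange stop clearly; the pad-to-stop distance measures 136 mm against 134 mm expected, so the position is good. I'll move above it for a closer look.

Run:
```python
from h import *
bot.set_gripper(0.0,10)
bot.goto([0.54,0.157,0.27],[0,np.pi,0])
print(bot.current_ee_pos(),bot.current_clock(),bot.current_opening(),bot.current_joints())
c=bot.read_camera("wrist"); cv2.imwrite("pics/w1.png",c["pixels"]); np.savez("w1.npz",**c)
print((-c["R"].T@c["t"]).round(3),c["R"].round(2).tolist())
for i in range(4):
    print(bot.current_contact_force()); bot.hold(.05)
```

```text
[0.53968813 0.15778575 0.26988103] 3.4667 0.010253012481828402 [ 6.94080123e-02  9.33938711e-02  1.55936777e+00  2.40576949e-04
  1.48908519e+00 -1.50245948e+00]
[0.469 0.158 0.44 ] [[-0.0, 1.0, -0.0], [0.97, 0.0, 0.25], [0.25, -0.0, -0.97]]
[-0.142206    1.07357564  0.72773619]
[ 0.20838196 -0.15486992  0.60656566]
[-0.49812763 -0.65979465  0.55477688]
[1.05196809 0.67954314 0.25615763]
```

View pics/w1.png

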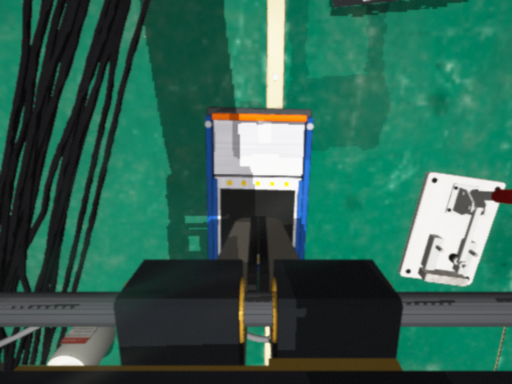

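The wrist view shows the stop at row 117, the ledge end at row 177, the pad's front edge at row 190 (columns 220–296) and the walls at columns 208 and 311.

Run:
```python
from h import *
c=dict(np.load("w1.npz")); b,d,o=masks(c)
roi=np.zeros(b.shape,bool); roi[105:215,200:320]=1
ys,xs=np.nonzero(o&roi); print("orange",xs.min(),xs.max(),ys.min(),ys.max())
print("stop rect",rect(c,o&roi,.054))
# walls: outer/inner edges per row in z=.052
L=[];
for r in range(130,205,5):
    q=np.nonzero(b[r,200:320])[0]+200
    l,rr=q[q<240],q[q>280]
    L.append([ray(c,(l.min(),r),.052)[:2],ray(c,(rr.max(),r),.052)[:2]])
L=np.array(L)
for i in(0,1): print("wall y=a x+b",np.polyfit(L[:,i,0],L[:,i,1],1), L[:,i,1].mean())
print("centre",np.polyfit(L.mean(1)[:,0],L.mean(1)[:,1],1))
g=cv2.cvtColor(c["pixels"],cv2.COLOR_BGR2GRAY)
print([ (r,g[r,235:290].mean().round()) for r in range(118,200)])
print("ledge",ray(c,(258,177),.040),"pad front",ray(c,(258,190),.048),"padL",ray(c,(220,200),.048),"padR",ray(c,(296,200),.048))
```

```text
orange 212 306 113 121
stop rect ((484.099365234375, 159.06045532226562), (111.21517944335938, 8.260753631591797), 88.80136108398438)
wall y=a x+b [-0.01855246  0.10512906] 0.0950602455744637
wall y=a x+b [-0.00643561  0.22349361] 0.2200019153391499
centre [-0.01249401  0.16431083]
[(118, np.float64(155.0)), (119, np.float64(151.0)), (120, np.float64(144.0)), (121, np.float64(143.0)), (122, np.float64(161.0)), (123, np.float64(197.0)), (124, np.float64(228.0)), (125, np.float64(238.0)), (126, np.float64(239.0)), (127, np.float64(239.0)), (128, np.float64(240.0)), (129, np.float64(240.0)), (130, np.float64(240.0)), (131, np.float64(240.0)), (132, np.float64(240.0)), (133, np.float64(240.0)), (134, np.float64(237.0)), (135, np.float64(236.0)), (136, np.float64(236.0)), (137, np.float64(236.0)), (138, np.float64(236.0)), (139, np.float64(237.0)), (140, np.float64(237.0)), (141, np.float64(236.0)), (142, np.float64(235.0)), (143, np.float64(232.0)), (144, np.float64(231.0)), (145, np.float64(233.0)), (146, np.float64(235.0)), (147, np.float64(235.0)), (148, np.float64(233.0)), (149, np.f
[... 768 characters left out ...]
, (179, np.float64(230.0)), (180, np.float64(229.0)), (181, np.float64(227.0)), (182, np.float64(223.0)), (183, np.float64(222.0)), (184, np.float64(221.0)), (185, np.float64(223.0)), (186, np.float64(227.0)), (187, np.float64(226.0)), (188, np.float64(214.0)), (189, np.float64(156.0)), (190, np.float64(73.0)), (191, np.float64(40.0)), (192, np.float64(37.0)), (193, np.float64(38.0)), (194, np.float64(38.0)), (195, np.float64(38.0)), (196, np.float64(38.0)), (197, np.float64(39.0)), (198, np.float64(39.0)), (199, np.float64(39.0))]
ledge [0.5600628 0.1578957 0.04     ] pad front [0.57518229 0.15791547 0.048     ] padL [0.58852709 0.10922195 0.048     ] padR [0.58839549 0.20663931 0.048     ]
```

The three estimates agree: the magazine origin is near (0.619, 0.157) and its yaw is about -1°. Now I'll feel both sides gently.

```bash
cat >> h.py <<'E'
O=np.array([.619,.157]); Y=-.016
ROT=None
def W(x,y,z):
    return [O[0]+x*np.cos(Y)-y*np.sin(Y),O[1]+x*np.sin(Y)+y*np.cos(Y),z]
def rotv():
    from scipy.spatial.transform import Rotation as R
    return (R.from_euler("z",Y)*R.from_rotvec([0,np.pi,0])).as_rotvec()
def F(n=12,dt=.01):
    a=[]
    for _ in range(n): a.append(bot.current_contact_force()); bot.hold(dt)
    return np.mean(a,0)
def probe(x,y,fmax=4.3,deep=.0016,step=.0002,z0=.0500):
    bot.line_to(W(x,y,z0+.003)); bot.hold(.2); b=F(20); z=z0; log=[]; zc=None
    while z>.044:
        bot.line_to(W(x,y,z),max_speed=.02); f=F(8)-b; p=bot.current_ee_pos()[2]
        log.append((round(z*1e3,2),round(p*1e3,2),round(f[2],2)))
        if zc is None and f[2]>1: zc=p
        if f[2]>fmax or (zc and p<zc-deep): break
        z-=step
    return b,log
E
python3 - <<'E'
from h import *
bot.goto(W(25,0,0)[:0] or W(.025,.025,.10),rotv())
bot.line_to(W(.025,.025,.055),max_speed=.1)
t=bot.current_clock(); b,l=probe(.025,.025); print(b,l,t,bot.current_clock())
bot.line_to(W(.025,.025,.054),max_speed=.05)
E
```

```text
[-0.04115319 -0.00636721 -0.01839748] [(50.0, np.float64(49.82), np.float64(-0.08)), (49.8, np.float64(49.86), np.float64(0.22)), (49.6, np.float64(49.61), np.float64(-0.2)), (49.4, np.float64(49.37), np.float64(-0.04)), (49.2, np.float64(49.22), np.float64(-0.02)), (49.0, np.float64(48.98), np.float64(0.02)), (48.8, np.float64(48.76), np.float64(0.33)), (48.6, np.float64(48.58), np.float64(0.19)), (48.4, np.float64(48.47), np.float64(0.46)), (48.2, np.float64(48.44), np.float64(1.69)), (48.0, np.float64(48.26), np.float64(2.88)), (47.8, np.float64(47.92), np.float64(2.56)), (47.6, np.float64(47.69), np.float64(2.73)), (47.4, np.float64(47.49), np.float64(2.88)), (47.2, np.float64(47.23), np.float64(3.06)), (47.0, np.float64(47.02), np.float64(3.07)), (46.8, np.float64(46.77), np.float64(3.47))] 5.1333 11.1833
```

The +y side gives way at about 3 N, so the bar should be on -y. I'll confirm there.

Run:
```python
from h import *
bot.line_to(W(.025,-.025,.056),max_speed=.1)
b,l=probe(.025,-.025,fmax=5.2,z0=.0486,step=.0003); print(b,l,bot.current_clock())
```

```text
[ 0.03728433 -0.26301687 -0.04547773] [(48.6, np.float64(48.45), np.float64(0.03)), (48.3, np.float64(48.41), np.float64(1.81)), (48.0, np.float64(48.43), np.float64(3.92)), (47.7, np.float64(48.43), np.float64(5.27))] 14.0583
```

```bash
cat >> h.py <<'E'
def drag(x0,y,z,dist,target=5.5,step=.0015,b=np.zeros(3),early=True):
    s=0;log=[];hi=0
    while s<dist:
        s+=step; bot.line_to(W(x0-s,y,z),max_speed=.03); f=F(6)-b
        z+=np.clip((f[2]-target)/5500*.5,-.0003,.0005)
        p=bot.current_ee_pos(); log.append((round(s*1e3,1),*(np.round([*(p*1e3),*f],1).tolist())))
        if f[2]>9: print("hard"); break
        if early and s<.008 and f[0]>3.5: print("jam?"); break
        hi=hi+1 if s>.060 and f[0]>3.3 else 0
        if hi>=4: print("stop met"); break
    return z,log
E
python3 - <<'E'
from h import *
b=np.array([0,-.1,-.04])
z,l=drag(.025,-.025,.0477,.078,b=b)
for r in l: print(*r)
print(z,bot.current_clock())
E
```

```text
1.5 642.8 131.6 48.4 0.1 0.1 5.5
3.0 641.1 131.6 48.4 0.3 0.3 5.6
4.5 639.5 131.7 48.4 -0.1 0.4 6.1
6.0 637.9 131.7 48.4 -0.2 0.1 5.9
7.5 636.3 131.7 48.3 -0.1 0.1 6.0
9.0 634.8 131.8 48.4 0.1 -0.1 5.9
10.5 633.2 131.8 48.4 0.1 -0.2 5.8
12.0 631.7 131.8 48.4 -0.0 0.1 6.3
13.5 630.1 131.8 48.4 -0.3 0.2 6.0
15.0 628.5 131.8 48.4 0.2 -0.3 6.3
16.5 627.0 131.8 48.4 -0.1 0.1 6.2
18.0 625.4 131.9 48.4 -0.3 -0.2 6.0
19.5 623.8 131.9 48.4 -0.1 -0.3 6.4
21.0 622.2 131.9 48.4 -0.5 -0.2 5.9
22.5 620.7 132.0 48.4 -0.0 -0.2 5.6
24.0 619.2 132.0 48.4 -0.2 0.1 6.1
25.5 617.6 132.0 48.4 -0.4 0.1 5.8
27.0 616.1 132.1 48.4 -0.1 0.1 5.3
28.5 614.6 132.1 48.3 -0.0 -0.2 5.5
30.0 613.1 132.1 48.3 -0.3 -0.0 5.4
31.5 611.6 132.1 48.3 -0.5 -0.2 5.2
33.0 610.1 132.2 48.3 -0.4 0.1 5.4
34.5 608.7 132.2 48.3 -0.4 -0.2 5.3
36.0 607.2 132.2 48.3 -0.2 0.3 5.7
37.5 605.6 132.3 48.3 -0.4 -0.1 5.4
39.0 604.2 132.3 48.3 -0.5 -0.4 5.2
40.5 602.7 132.3 48.3 -0.1 -0.2 5.5
42.0 601.2 132.3 48.3 -0.3 0.1 5.7
43.5 599.7 132.3 48.3 0.1 -0.0 5.2
45.0 598.2 132.4 48.3 0.0 0.2 5.0
46.5 596.8 132.4 48.3 -0.2 0.3 5.2
48.0 595.2 132.4 48.2 -0.4 0.4 5.5
49.5 593.7 132.4 48.2 -0.3 -0.1 5.2
51.0 592.2 132.4 48.2 -0.2 0.1 5.4
52.5 590.7 132.5 48.2 -0.1 -0.4 5.4
54.0 589.2 132.5 48.1 -0.0 0.0 5.1
55.5 587.7 132.5 48.1 -0.4 -0.1 5.2
57.0 586.2 132.5 48.1 -0.2 -0.2 5.4
58.5 584.7 132.6 48.0 -0.4 0.2 5.5
60.0 583.2 132.6 48.0 -0.5 -0.2 5.0
61.5 581.8 132.6 48.0 -0.6 0.0 5.1
63.0 580.5 132.6 48.0 0.0 0.2 4.3
64.5 579.0 132.6 47.9 0.2 -0.5 4.9
66.0 577.5 132.7 47.9 0.0 0.1 5.1
67.5 576.0 132.7 47.9 -0.2 -0.4 5.5
69.0 574.4 132.7 47.9 0.2 -0.3 5.6
70.5 572.9 132.8 47.9 0.2 -0.3 5.2
72.0 571.3 132.8 47.9 -0.0 -0.1 5.5
73.5 570.0 132.9 47.9 0.4 -0.0 5.4
75.0 568.5 132.9 47.9 0.7 -0.4 5.1
76.5 567.0 132.9 47.8 0.7 0.1 5.3
78.0 565.5 132.9 47.8 0.8 0.0 5.3
0.0477200367346015 29.6583
```

Run:
```python
from h import *
p=bot.current_ee_pos(); q=p.copy(); q[2]=.055; bot.line_to(q,max_speed=.05)
q[2]=.20; bot.line_to(q,max_speed=.2)
c=bot.read_camera("wrist"); np.savez("w2.npz",**c)
cv2.imwrite("pics/w2.png",c["pixels"]); print(bot.current_clock())
```

```text
30.875
```

View pics/w2.png

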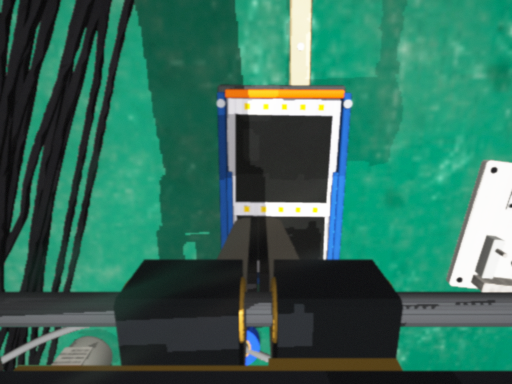

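The plate has slid out: its front LEDs are at row 106, just behind the orange stop at row 94, and the plate beneath is still in the well. I'll check the gap more closely.

Run:
```python
from h import *
c=dict(np.load("w2.npz")); b,d,o=masks(c)
g=cv2.cvtColor(c["pixels"],cv2.COLOR_BGR2GRAY).astype(int)
def edge(cols,r0,r1):
    e=[]
    for k in cols:
        p=g[r0:r1,k]; i=int(np.argmin(np.diff(p))); e.append(r0+i+.5)
    return e
for k in(245,262,280,300,318):
    pr=edge([k],108,122)[0]
    rows=np.nonzero(o[80:112,k])[0]+80; rows=rows[rows<103]
    print(k,"pad front",ray(c,(k,pr),.0465)[:2].round(4),"stop top far/near",ray(c,(k,rows.min()-.5),.054)[0].round(4),ray(c,(k,rows.max()+.5),.054)[0].round(4),"pad rear",ray(c,(k,edge([k],190,0)[0] if 0 else 202.5),.046)[0].round(4))
cv2.imwrite("pics/w2c.png",cv2.resize(c["pixels"][80:125,210:360],None,fx=5,fy=5,interpolation=cv2.INTER_NEAREST))
```

```text
245 pad front [0.5026 0.1211] stop top far/near 0.4795 0.4876 pad rear 0.5942
262 pad front [0.5038 0.1378] stop top far/near 0.4797 0.4879 pad rear 0.5945
280 pad front [0.5041 0.1555] stop top far/near 0.48 0.4882 pad rear 0.5948
300 pad front [0.5054 0.1751] stop top far/near 0.4803 0.4885 pad rear 0.5951
318 pad front [0.5057 0.1928] stop top far/near 0.4806 0.4887 pad rear 0.5954
```

View pics/w2c.png

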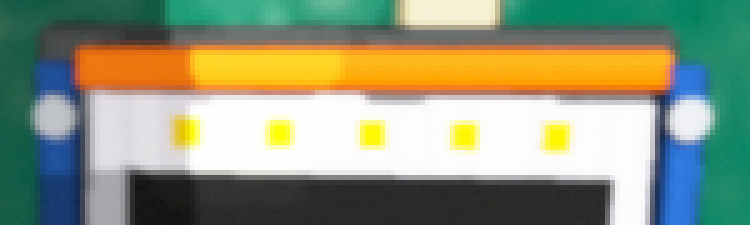

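The -y corner touches (15 mm from pad to stop), but the +y side is about 2 mm short because the plate is slightly yawed. It's on the ledge now and can't jam, so I'll press on its +y half over the ledge and nudge it square.

Run:
```python
from h import *
bot.goto(W(-.080,.027,.09),rotv())
bot.line_to(W(-.080,.027,.055),max_speed=.1)
b,l=probe(-.080,.027,fmax=4.8,deep=.0012,step=.0003,z0=.0488); print(l[-6:],bot.current_clock())
z,l=drag(-.080,.027,l[-1][0]/1e3,.009,target=5.5,step=.001,b=b,early=False)
for r in l: print(*r)
p=bot.current_ee_pos(); p[2]=.055; bot.line_to(p,max_speed=.05)
p[2]=.20;p[0]+=.03; bot.line_to(p,max_speed=.2)
c=bot.read_camera("wrist"); np.savez("w3.npz",**c); print(bot.current_clock())
c=dict(np.load("w3.npz")); bl,d,o=masks(c)
g=cv2.cvtColor(c["pixels"],cv2.COLOR_BGR2GRAY).astype(int)
for y in(.121,.138,.156,.175,.193):
    q=c["R"]@np.array([.504,y,.0465])+c["t"]; k=int(round(c["fx"]*q[0]/q[2]+c["cx"])); v=c["fy"]*q[1]/q[2]+c["cy"]
    r0=int(v)-8; pr=r0+np.argmin(np.diff(g[r0:r0+17,k]))+.5
    R=np.nonzero(o[int(v)-28:int(v)-10,k])[0]+int(v)-28
    a=ray(c,(k,pr),.0465)[0]; s=ray(c,(k,R.max()+.5),.054)[0]; print(y,a.round(4),s.round(4),(a-s).round(4))
cv2.imwrite("pics/w3.png",c["pixels"])
```

```text
[(48.2, np.float64(48.2), np.float64(0.45)), (47.9, np.float64(47.93), np.float64(0.59)), (47.6, np.float64(47.68), np.float64(1.05)), (47.3, np.float64(47.41), np.float64(1.77)), (47.0, np.float64(47.35), np.float64(4.02)), (46.7, np.float64(47.24), np.float64(5.64))] 35.1417
1.0 539.2 185.3 47.3 0.4 0.1 5.5
2.0 538.2 185.3 47.2 1.1 -0.0 5.7
3.0 537.1 185.3 47.2 1.5 -0.6 5.8
4.0 536.0 185.4 47.2 1.2 -0.5 5.6
5.0 534.9 185.4 47.2 1.3 -0.1 5.9
6.0 533.8 185.4 47.2 1.4 -0.2 6.0
7.0 532.8 185.5 47.2 0.9 -0.2 6.3
8.0 531.6 185.4 47.2 0.8 -0.3 5.9
9.0 530.5 185.4 47.2 1.1 -0.1 5.6
39.0917
0.121 0.5024 0.4872 0.0152
0.138 0.5027 0.4875 0.0152
0.156 0.504 0.4878 0.0162
0.175 0.5043 0.489 0.0153
0.193 0.5046 0.4893 0.0153
```

View pics/w3.png

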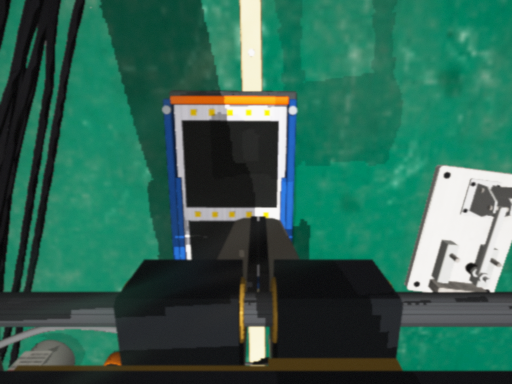

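The plate is now square and flush: the pad's front edge is a uniform 15 mm behind the stop face (row 105). The plate beneath is still in the well (row 220 and below), and the robot is clear.

```bash
python3 -c "
from workcell import bot
bot.hold(.3); print(bot.job_done(), bot.current_clock())"
```

```text
the job is handed in; nothing more can be done
the job is handed in; nothing more can be done
```

The top plate now rests square against the orange stop after a gentle press on the firm -y side and a small nudge to straighten it; the plate beneath is still in the magazine, the bottle and drivers were not approached, and the job was handed in at about 39 s.

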